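# Preset the batch counter

### The job

Set the three thumbwheels of the grey preset unit to 7-4-1 (left, middle, right as the robot sees them; one may already be right), so that each rests clicked in on its digit, and then press the green button down to load the code and let it come back up. Press on the wheels with a light finger, around 9 N and never above 16 N, and on the button below 25 N; leave the tally counter, the pin gauge and the tape roll where they lie.

Things in the scene. Friction and masses are not known exactly. Their poses are not given: they have to be found in the camera images.
- preset_unit: Grey counter preset unit fixed on the worktop: housing 100 mm (its x, away from the robot at yaw 0) by 220 mm (its y) by 62 mm high. Origin at the centre of its underside. Three white thumbwheels, 45 mm apart, stand out of slots in its top (centres at y = +78, +33, -12 mm), a green button lies at its right end (y = -75 mm), all at x = 0. Red index marks on the top face lie at x = 0.
- left_wheel (a joint): The left thumbwheel, a drum of 25 mm radius, 24 mm wide, turning about the unit's y axis; digits 0 to 9 on its rim, the one on top is set. Value = digit x 0.6283 rad; it grows as the top is pushed along the unit's +x. A detent holds each digit: about 4 N along the rim gets over it, and on release the wheel snaps to the nearest digit. End stops (orange line) lie below 0 and above 9.
- left_wheel_top (a point): Nominal top of the left wheel's rim, a point of the housing 75 mm above its underside, 13 mm above its top face. The real rim rests anywhere from 6 mm below to 6 mm above it (not measured), on a spring carrier that yields downward 1 mm per 4 N, 8 mm at most. Pressed too lightly, a finger slips over the rim; above 16 N the carrier is damaged.
- middle_wheel (a joint): The middle thumbwheel, a drum of 25 mm radius, 24 mm wide, turning about the unit's y axis; digits 0 to 9 on its rim, the one on top is set. Value = digit x 0.6283 rad; it grows as the top is pushed along the unit's +x. A detent holds each digit: about 4 N along the rim gets over it, and on release the wheel snaps to the nearest digit. End stops (orange line) lie below 0 and above 9.
- middle_wheel_top (a point): Nominal top of the middle wheel's rim, a point of the housing 75 mm above its underside, 13 mm above its top face. The real rim rests anywhere from 6 mm below to 6 mm above it (not measured), on a spring carrier that yields downward 1 mm per 4 N, 8 mm at most. Pressed too lightly, a finger slips over the rim; above 16 N the carrier is damaged.
- right_wheel (a joint): The right thumbwheel, a drum of 25 mm radius, 24 mm wide, turning about the unit's y axis; digits 0 to 9 on its rim, the one on top is set. Value = digit x 0.6283 rad; it grows as the top is pushed along the unit's +x. A detent holds each digit: about 4 N along the rim gets over it, and on release the wheel snaps to the nearest digit. End stops (orange line) lie below 0 and above 9.
- right_wheel_top (a point): Nominal top of the right wheel's rim, a point of the housing 75 mm above its underside, 13 mm above its top face. The real rim rests anywhere from 6 mm below to 6 mm above it (not measured), on a spring carrier that yields downward 1 mm per 4 N, 8 mm at most. Pressed too lightly, a finger slips over the rim; above 16 N the carrier is damaged.
- load_button (a joint): Travel of the green load button, 0 to 0.006 m downward; it springs back. It starts to move at 1.5 N and is fully down at 5 N. It counts as pressed beyond 0.004 m.
- load_button_top (a point): Centre of the green button's top face, 28 mm across, 80 mm above the unit's underside; it moves down with the button.
- tally_counter: Round metal hand tally counter, 76 x 51 x 25 mm, lying loose in front of the unit; bystander. Origin at the centre of its underside.
- pin_gauge: Grey pin gauge, 78 mm long, 13 mm thick, lying loose in front of the unit; bystander. Origin at the centre of its underside.
- tape_roll: Roll of brown tape, 94 mm across, 48 mm high, lying loose behind the unit; bystander. Origin at the centre of its underside.

How it is judged:
By the outcome, as a careful person would: the job done as asked, in the order asked, and still so for the second after the job is handed in, with the robot touching nothing.
It also fails if it takes over 64 s, if anything falls off the work surface, if the arm or the gripper's body presses on something with over 40 N, if the wrist force passes 120 N, or if a joint passes its speed limit or range.

### The arm

A 7-joint arm with a two-finger parallel gripper is mounted at the origin on a cart in front of the work surface, level with it; the furniture and walls round the work are solid. World frame = base frame: x ahead of the robot, y to its left, z up, the work surface at z = 0. Lengths are in m, angles in rad, forces in N, time in s.
With the tool pointing down it reaches from about 0.425 to 0.95 m from the base axis. Payload 4.7 kg.
Tool frame: the origin (TCP) lies between the finger pads; the fingertips stand 17 mm ahead of it and the grasp point (between the pads) lies 2 mm behind it; z points along the fingers, y is the direction in which the jaws open and shut (so a half turn about z gives the same grasp; the last joint's range is limited). The gripper opens to 87 mm and grips with 3 to 60 N. Pads are 19 mm wide; open, the fingers measure 117 mm over their backs; the gripper's body (75 mm by 190 mm) begins 51 mm behind the grasp point.
Start: joints at [1.166, 0.469, -0.049, 1.532, 0.024, 1.141, -0.082], TCP at [0.248, -0.628, 0.24] pointing down, gripper open.
Joint ranges: [-2.59, 2.59], [-0.33, 1.99], [-1.39, 1.29], [0.1, 2.45], [-1.04, 4.18], [0.21, 1.99], [-2.66, 2.66]. Speed limits (rad/s): [2.57, 2.57, 3.14, 3.14, 3.14, 3.14, 3.14].

### API

Orientations are given as [roll, pitch, yaw] about the fixed x, y, z axes, in that order (R = Rz(yaw) Ry(pitch) Rx(roll)).
In Python, from plant import robot gives the robot as it stands.
- The arm moves only by the tool step_arm, never from a script. Its arguments are lists of equal length, an entry for each row: "xyz": the shift along the tool's x, y, z in m, a list of three; "delta_rot": the turn, a rotation vector about the tool's x, y, z in rad, a list of three; "jaw": the gripper command: -1 is shut, 1 is fully open, values between are in proportion. In form: {"xyz": [[tx, ty, tz], ...], "delta_rot": [[wx, wy, wz], ...], "jaw": [jaw, ...]}. A call has 1 to 20 rows; each row is the pose to reach, as a shift and turn from the pose commanded when the call began, along the tool's axes at that moment; what a row does not reach only later rows make up. A row lasts 1/10 s, in which the tool goes at most 50 mm and 8.59 degrees, less where a joint would pass 70% of its speed; a pose out of reach is approached as far as the arm can. A call with a gripper value outside its range is refused whole. The fingers move at their own pace and stop on an object; "squeeze" is the grip in N (left out, the last holds). Time passes only in rows, so rows that repeat a pose let the fingers close. It gives the time, the measured TCP pose, the force and the opening at its end, in the units of the state.
- robot.sense(): the state, without advancing time (a new reading comes with each control period).
- robot.get_image(name): name is "scene" or "side" or "wrist"; returns a dict with "frame" (420x560x3 uint8, blue, green, red), "range_z" (420x560 float32, m along the optical axis (not along the pixel's ray), 0 where there is no reading), "camera_matrix" (3x3 intrinsics, pixels), "world_to_cam" (4x4, takes a point from world to camera coordinates); the wrist camera has in their place "hand_eye" (4x4, takes a point from camera to tool coordinates, whose origin is the TCP and whose axes are the flange's). Camera axes: x right, y up, looking along -z (the intrinsics and any distortion apply to the point x, -y, -z); pixel columns grow to the right and rows downward; lengths in m; the calibration is good to about 2 mm. The wrist camera is an equidistant fisheye: a pixel r from the principal point sees the ray r / f radians off the axis. A picture is of the moment at which its call begins: read the wrist's pose just before it.
- robot.sign_off(): hands the job in, once; it reports no verdict.
The state is a dict: "clock": time; "joint_positions": joint angles; "qd": joint speeds; "joint_torque": joint torques, N m; "tcp_pos": TCP position; "orientation": TCP orientation; "ft_force": force on the tool from outside, world axes, zero at the start; "torque": the same for the moment, N m; "opening": finger opening in m.
Only numpy, scipy, OpenCV 4.12 (cv2) and the standard library are available. Lean on these libraries where they do the work, as an engineer would, in place of code of your own. Each camera call takes 0.05 s, during which the arm holds its last target.

## Working session

There is one attempt and no reset: what is moved stays moved. The work goes in short steps, Python scripts to look and compute and a tool call to move; the robot and the scene stay as the last step left them, time stands still between calls to the robot, and variables do not carry over. Pictures are saved under pics/ and viewed, and the job is handed in when it is done.

Besides the shell and the picture viewer there is one more tool, called after "Call:" as name(argument=value, ...) on one line, values as JSON. step_arm: Moves the arm, as the interface text tells. Its arguments: {"type":"object","properties":{"xyz":{"type":"array"},"delta_rot":{"type":"array"},"jaw":{"type":"array"},"squeeze":{"type":"number"}},"required":["xyz","delta_rot","jaw"]}

```bash
mkdir -p pics; ls; cat > h.py <<'E'
import numpy as np, cv2
from plant import robot
def grab(n,tag):
    s=robot.sense(); d=robot.get_image(n); cv2.imwrite(f'pics/{tag}.png',d['frame'])
    np.savez(f'{tag}.npz',**{k:np.array(v) for k,v in d.items()},tp=s['tcp_pos'],to=s['orientation']); return s,d
E
python3 - <<'E'
from h import *
print(robot.sense())
for n in ['scene','side']:
    s,d=grab(n,n+'0'); print(d.keys(),d['camera_matrix'],d['world_to_cam'])
E
```

```text
pics
{'clock': 0.0, 'joint_positions': array([ 1.16609187,  0.46942268, -0.0485746 ,  1.5336952 ,  0.02412511,
        1.14101345, -0.08228025]), 'qd': array([-2.03772552e-03,  9.03073399e-04, -5.68589387e-04,  7.10040495e-04,
       -1.46723972e-03,  4.40344823e-05,  1.00026124e-03]), 'joint_torque': array([ 9.69208304e-05, -5.07972944e+01, -8.01835209e-02, -2.36152446e+01,
       -6.12020656e-02,  3.78884759e-02,  1.76626468e-04]), 'tcp_pos': array([ 0.2475212 , -0.62736348,  0.23851146]), 'orientation': array([-3.13964315e+00,  1.04735141e-04,  3.75848303e-01]), 'ft_force': array([ 1.22921962, -0.32272046, -0.08588097]), 'torque': array([0.02533064, 0.03335272, 0.00834209]), 'opening': 0.08729590115456888}
dict_keys(['frame', 'range_z', 'camera_matrix', 'world_to_cam']) [[399.27256857   0.         279.95711993]
 [  0.         399.27256857 205.89019731]
 [  0.           0.           1.        ]] [[-0.60859877 -0.79336239 -0.01355218  0.57459558]
 [ 0.38199225 -0.30791585  0.87136086 -0.18469469]
 [-0.69547786  0.52513232  0.49045549 -0.67999007]
 [ 0.          0.          0.          1.        ]]
dict_keys(['frame', 'range_z', 'camera_matrix', 'world_to_cam']) [[543.84598748   0.         283.28961899]
 [  0.         543.84598748 201.53475821]
 [  0.           0.           1.        ]] [[-9.99556006e-01  2.97828890e-02 -8.77234517e-04  5.10314726e-01]
 [-1.32801671e-02 -4.18959446e-01  9.07907825e-01  5.97918140e-02]
 [ 2.66725923e-02  9.07516370e-01  4.19168953e-01 -1.22650525e+00]
 [ 0.00000000e+00  0.00000000e+00  0.00000000e+00  1.00000000e+00]]
```

View pics/scene0.png

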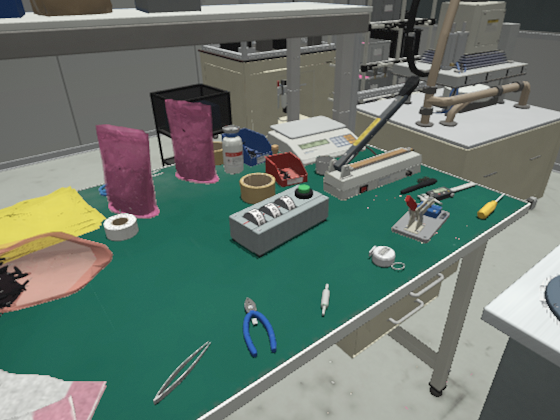

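View pics/side0.png

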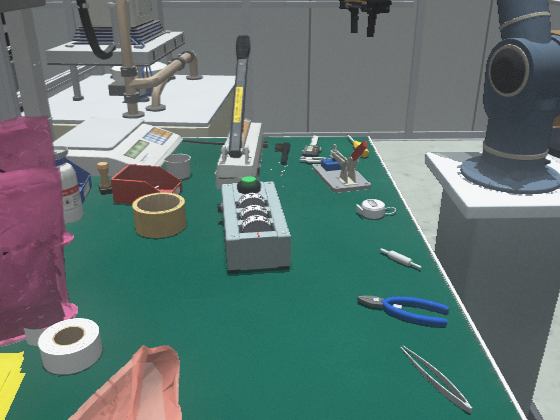

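The unit is at scene pixel ~(280,215) with its button at (303,190), and at side pixel ~(257,225) with its button at (248,183). Next I'll localize it.

```bash
cat >> h.py <<'E'
def cloud(d):
    K=d['camera_matrix'];W=d['world_to_cam'];z=d['range_z'].astype(float)
    v,u=np.mgrid[:z.shape[0],:z.shape[1]]
    p=np.stack([(u-K[0,2])*z/K[0,0],-(v-K[1,2])*z/K[1,1],-z],-1)
    return (p-W[:3,3])@W[:3,:3], z>0
def ray(d,u,v,h):
    K=d['camera_matrix'];W=d['world_to_cam']
    c=-W[:3,:3].T@W[:3,3]; r=W[:3,:3].T@np.array([(u-K[0,2])/K[0,0],-(v-K[1,2])/K[1,1],-1])
    return c+r*(h-c[2])/r[2]
E
python3 - <<'E'
from h import *
for n in ['scene0','side0']:
    d=np.load(n+'.npz'); P,ok=cloud(d); f=d['frame'].astype(int)
    hsv=cv2.cvtColor(d['frame'],cv2.COLOR_BGR2HSV)
    g=(hsv[...,0]>50)&(hsv[...,0]<75)&(hsv[...,1]>150)&(hsv[...,2]>120)
    box=(280,170,340,210) if n=='scene0' else (230,165,275,200)
    m=np.zeros_like(g);m[box[1]:box[3],box[0]:box[2]]=1
    q=g&m; v,u=np.nonzero(q); print(n,'green',q.sum(),u.mean(),v.mean(),ray(d,u.mean(),v.mean(),.08),np.median(P[q],0))
    m[:]=0
    b=(225,170,335,255) if n=='scene0' else (215,165,295,275)
    m[b[1]:b[3],b[0]:b[2]]=1
    t=m&ok&(abs(P[...,2]-.062)<.005)&(hsv[...,1]<70)
    t=cv2.morphologyEx(t.astype(np.uint8),cv2.MORPH_OPEN,np.ones((2,2)))
    k,l,st,_=cv2.connectedComponentsWithStats(t); i=1+np.argmax(st[1:,4]); 
    pts=P[l==i]; print(st[1:,4],np.median(pts,0)); r=cv2.minAreaRect((pts[:,:2]*1000).astype(np.float32)); print(r,cv2.boxPoints(r))
    big=cv2.resize(d['frame'][b[1]-5:b[3]+5,b[0]-5:b[2]+5],None,fx=5,fy=5,interpolation=cv2.INTER_CUBIC); cv2.imwrite(f'pics/{n}c.png',big)
E
```

```text
scene0 green 0 nan nan [nan nan nan] [nan nan nan]
[  55 1630] [0.54693384 0.30289254 0.06199789]
((350.4078674316406, 501.519775390625), (207.86373901367188, 930.521240234375), 45.13386154174805) [[-52.667816 756.0768  ]
 [606.8455    99.63793 ]
 [753.4835   246.96277 ]
 [ 93.970215 903.4016  ]]
side0 green 0 nan nan [nan nan nan] [nan nan nan]
[  97 2302] [0.56856073 0.32255518 0.06311126]
((535.1990966796875, 583.0775756835938), (116.65938568115234, 1073.5059814453125), 5.3109211921691895) [[ 427.43774  1112.1273  ]
 [ 526.8019     43.229828]
 [ 642.96045    54.027832]
 [ 543.5963   1122.9253  ]]<stdin>:8: RuntimeWarning: Mean of empty slice.
  ret = ret.dtype.type(ret / rcount)
  return _methods._mean(a, axis=axis, dtype=dtype,
  ret = um.true_divide(
```

View pics/scene0c.png

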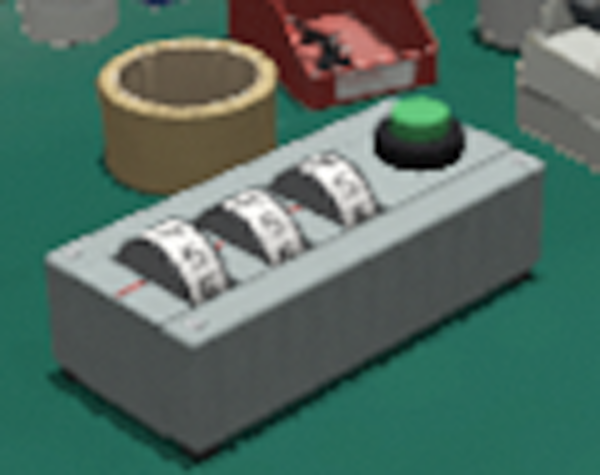

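View pics/side0c.png

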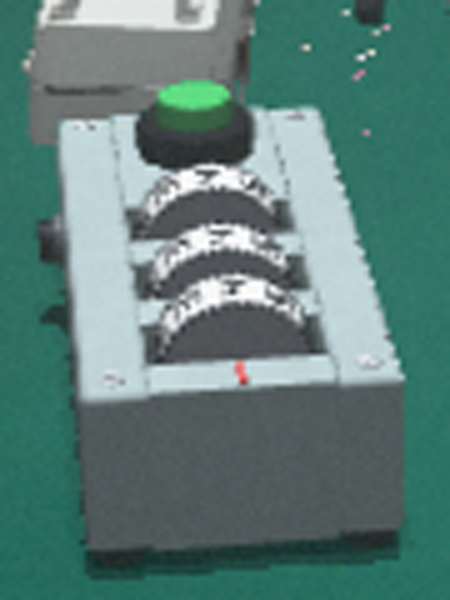

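```bash
python3 - <<'E'
from h import *
C={'side0':((210,160),[(82,402),(405,380),(322,108),(60,122)],(195,97)),'scene0':((220,165),[(48,258),(195,347),(545,163),(395,98)],(423,108))}
# order: (left far(+x,+y)), (left near(-x,+y)), (right near), (right far)
M=np.array([[50,110],[-50,110],[-50,-110],[50,-110]])/1000
for n,(o,c,g) in C.items():
    d=np.load(n+'.npz')
    Q=np.array([ray(d,o[0]+(a+.5)/5-.5,o[1]+(b+.5)/5-.5,.062)[:2] for a,b in c])
    print(n,Q.round(4).tolist()); print([np.linalg.norm(Q[i]-Q[(i+1)%4]).round(4) for i in range(4)])
    qc=Q.mean(0); H=M.T@(Q-qc); yaw=np.arctan2(H[0,1]-H[1,0],H[0,0]+H[1,1]); 
    R=np.array([[np.cos(yaw),-np.sin(yaw)],[np.sin(yaw),np.cos(yaw)]]); print('c',qc,'yaw',yaw,'res',(Q-qc-M@R.T).round(4).tolist())
    b=ray(d,o[0]+g[0]/5,o[1]+g[1]/5,.08)[:2]; print('btn',b,'pred',qc+R@[0,-.075])
E
```

```text
side0 [[0.6092, 0.3969], [0.5107, 0.386], [0.5332, 0.1679], [0.6318, 0.1784]]
[np.float64(0.099), np.float64(0.2192), np.float64(0.0992), np.float64(0.2196)]
c [0.5712027  0.28229085] yaw 0.10371152822494359 res [[-0.0004, 0.0], [0.0007, -0.0006], [0.0003, 0.0002], [-0.0006, 0.0004]]
btn [0.57922867 0.20105206] pred [0.57896713 0.20769384]
scene0 [[0.6043, 0.3976], [0.5074, 0.3878], [0.5332, 0.1713], [0.6297, 0.1818]]
[np.float64(0.0974), np.float64(0.218), np.float64(0.0971), np.float64(0.2173)]
c [0.56866003 0.28461189] yaw 0.11536612698580588 res [[-0.0013, -0.0021], [0.0011, -0.0003], [0.0015, 0.0017], [-0.0013, 0.0007]]
btn [0.58309904 0.20245949] pred [0.57729331 0.21011043]
```

```bash
python3 - <<'E'
from h import *
B={}
for n in ['scene0','side0']:
    d=np.load(n+'.npz'); P,ok=cloud(d); p=P[ok]
    p=p[(p[:,0]>.2)&(p[:,0]<1.0)&(abs(p[:,1])<.8)&(p[:,2]>.02)]
    for q in p:
        k=(int(q[0]*10),int(np.floor(q[1]*10))); B[k]=max(B.get(k,0),q[2])
print('rows y from .7 down, cols x .2...9')
for y in range(7,-9,-1): print(y,[f"{B.get((x,y),0):.2f}" for x in range(2,10)])
d=robot.get_image('wrist');print(d['camera_matrix'],d['hand_eye'])
E
```

```text
rows y from .7 down, cols x .2...9
7 ['0.00', '0.02', '0.00', '0.00', '0.13', '0.11', '0.03', '0.03']
6 ['0.00', '0.00', '0.00', '0.00', '0.11', '0.03', '0.04', '0.04']
5 ['0.00', '0.00', '0.00', '0.00', '0.00', '0.03', '0.21', '0.21']
4 ['0.00', '0.00', '0.00', '0.00', '0.00', '0.00', '0.21', '0.00']
3 ['0.00', '0.00', '0.00', '0.08', '0.07', '0.00', '0.09', '0.22']
2 ['0.00', '0.03', '0.00', '0.09', '0.08', '0.05', '0.22', '0.22']
1 ['0.00', '0.13', '0.00', '0.09', '0.06', '0.05', '0.10', '0.14']
0 ['0.00', '0.10', '0.00', '0.14', '0.14', '0.05', '0.08', '0.08']
-1 ['0.00', '0.07', '0.05', '0.21', '0.21', '0.05', '0.08', '0.08']
-2 ['0.00', '0.02', '0.00', '0.28', '0.28', '0.04', '0.08', '0.08']
-3 ['0.00', '0.00', '0.00', '0.08', '0.08', '0.04', '0.08', '0.08']
-4 ['0.00', '0.00', '0.00', '0.00', '0.00', '0.00', '0.00', '0.00']
-5 ['0.00', '0.00', '0.00', '0.00', '0.00', '0.00', '0.00', '0.00']
-6 ['0.33', '0.00', '0.00', '0.00', '0.00', '0.00', '0.00', '0.00']
-7 ['0.32', '0.32', '0.00', '0.00', '0.00', '0.00', '0.00', '0.00']
-8 ['0.00', '0.32', '0.00', '0.00', '0.00', '0.00', '0.00', '0.00']
[[325.1922621    0.         280.43796363]
 [  0.         325.1922621  204.04359275]
 [  0.           0.           1.        ]] [[ 7.03771575e-05  9.65537761e-01  2.60262994e-01  7.13573862e-02]
 [ 9.99999995e-01 -8.79970025e-05  5.60481975e-05 -4.30677997e-04]
 [ 7.70190145e-05  2.60262989e-01 -9.65537762e-01 -1.44496769e-01]
 [ 0.00000000e+00  0.00000000e+00  0.00000000e+00  1.00000000e+00]]
```

Call:
step_arm(xyz=[[0.036,-0.02,-0.015],[0.072,-0.04,-0.03],[0.108,-0.061,-0.045],[0.144,-0.081,-0.06],[0.18,-0.101,-0.07],[0.216,-0.122,-0.08],[0.252,-0.142,-0.09],[0.288,-0.162,-0.105],[0.324,-0.182,-0.12],[0.36,-0.203,-0.13],[0.396,-0.223,-0.14],[0.432,-0.243,-0.15],[0.464,-0.263,-0.16]], delta_rot=[[0,0,-0.05],[0,0,-0.1],[0,0,-0.15],[0,0,-0.2],[0,0,-0.25],[0,0,-0.3],[0,0,-0.35],[0,0,-0.4],[0,0,-0.45],[0,0,-0.5],[0,0,-0.55],[0,0,-0.6],[0,0,-0.65]], jaw=[0,-0.5,-1,-1,-1,-1,-1,-1,-1,-1,-1,-1,-1], squeeze=10)

```text
clock: 1.45
tcp_pos: [0.5838, -0.2112, 0.3996]
orientation: [-3.141, -0.0, 1.028]
ft_force: [0.5, 0.2, 0.2]
opening: 0.0012
```

Call:
step_arm(xyz=[[0.036,-0.022,0],[0.072,-0.044,0],[0.108,-0.066,0],[0.144,-0.088,0],[0.18,-0.11,0.03],[0.213,-0.133,0.06],[0.249,-0.155,0.09],[0.284,-0.177,0.12],[0.32,-0.2,0.15],[0.356,-0.222,0.17],[0.356,-0.222,0.17],[0.356,-0.222,0.17]], delta_rot=[[0,0,-0.06],[0,0,-0.12],[0,0,-0.18],[0,0,-0.24],[0,0,-0.3],[0,0,-0.37],[0,0,-0.44],[0,0,-0.51],[0,0,-0.58],[0,0,-0.65],[0,0,-0.65],[0,0,-0.65]], jaw=[-1,-1,-1,-1,-1,-1,-1,-1,-1,-1,-1,-1])

```text
clock: 2.65
tcp_pos: [0.5767, 0.2079, 0.2284]
orientation: [-3.139, 0.0, 1.679]
ft_force: [1.0, -0.1, -0.4]
opening: 0.0004
```

```bash
python3 - <<'E'
from h import *
s,d=grab('wrist','w1'); print(s['tcp_pos'],s['orientation'],s['ft_force'],s['opening'],s['clock'])
E
```

```text
[0.57666675 0.20789736 0.2284458 ] [-3.13932052e+00  2.17127282e-05  1.67873013e+00] [ 0.96790332 -0.1424278  -0.40888288] 0.0003570733280151361 2.65
```

View pics/w1.png

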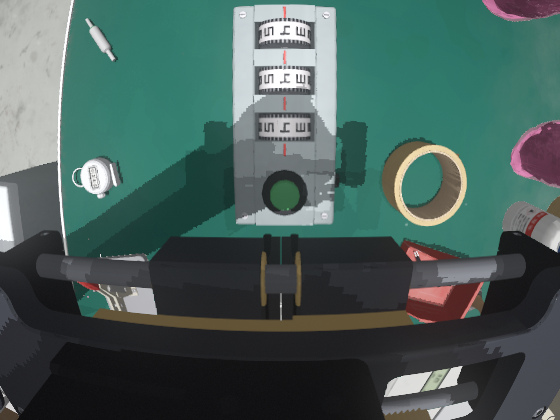

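The wrist view shows the unit at columns 235-335. The wheels are at (285,33), (285,79) and (285,127), the red marks at column ~284 and the button at (285,193). I'll zoom in on the digits and refine the pose.

```bash
cat >> h.py <<'E'
from scipy.spatial.transform import Rotation as Rn
def wray(d,u,v,h):
    K=d['camera_matrix'];E=d['hand_eye']
    x=(u-K[0,2])/K[0,0]; y=(v-K[1,2])/K[1,1]; th=np.hypot(x,y); 
    r=np.array([np.sin(th)*x/th,-np.sin(th)*y/th,-np.cos(th)])
    R=Rn.from_euler('xyz',d['to']).as_matrix()
    c=R@E[:3,3]+d['tp']; r=R@E[:3,:3]@r
    return c+r*(h-c[2])/r[2]
def wpix(d,p):
    K=d['camera_matrix'];E=d['hand_eye'];R=Rn.from_euler('xyz',d['to']).as_matrix()
    q=E[:3,:3].T@(R.T@(np.array(p)-d['tp'])-E[:3,3]); q=np.array([q[0],-q[1],-q[2]])
    th=np.arctan2(np.hypot(q[0],q[1]),q[2]); n=np.hypot(q[0],q[1]); return K[0,2]+K[0,0]*th*q[0]/n,K[1,2]+K[1,1]*th*q[1]/n
E
python3 - <<'E'
from h import *
d=np.load('w1.npz'); f=d['frame']
cv2.imwrite('pics/w1c.png',cv2.rotate(cv2.resize(f[5:155,240:330],None,fx=5,fy=5,interpolation=cv2.INTER_CUBIC),cv2.ROTATE_90_COUNTERCLOCKWISE))
hsv=cv2.cvtColor(f,cv2.COLOR_BGR2HSV)
red=((hsv[...,0]<10)|(hsv[...,0]>170))&(hsv[...,1]>80)
red[:, :270]=0; red[:,300:]=0; red[170:]=0
k,l,st,ce=cv2.connectedComponentsWithStats(red.astype(np.uint8))
for i in range(1,k): print(st[i,4],ce[i],wray(d,*ce[i],.062))
g=(hsv[...,0]>40)&(hsv[...,0]<80)&(hsv[...,1]>60); g[:170]=0;g[215:]=0;g[:,:262]=0;g[:,308:]=0
k,l,st,ce=cv2.connectedComponentsWithStats(g.astype(np.uint8))
i=1+np.argmax(st[1:,4]);print('btn',st[i],ce[i],wray(d,*ce[i],.08))
g2=(hsv[...,1]<70)
for v in (12,55,103,150,215):
    row=f[v].astype(int); print(v,[ (u) for u in range(225,345) if abs(row[u,1]-row[u,2]*1.0-0)<25 and row[u,2]>55][::200])
E
```

```text
23 [284.43478261  11.7826087 ] [0.56118759 0.38457179 0.062     ]
19 [284.31578947  57.68421053] [0.56609872 0.33781017 0.062     ]
26 [284.5 103. ] [0.57101963 0.29408465 0.062     ]
24 [284.5 149.5] [0.57588086 0.24978444 0.062     ]
btn [270 179  30  32 746] [284.24664879 194.76273458] [0.57989812 0.20972929 0.08      ]
12 [233]
55 [233]
103 [233]
150 [233]
215 [236]
```

View pics/w1c.png

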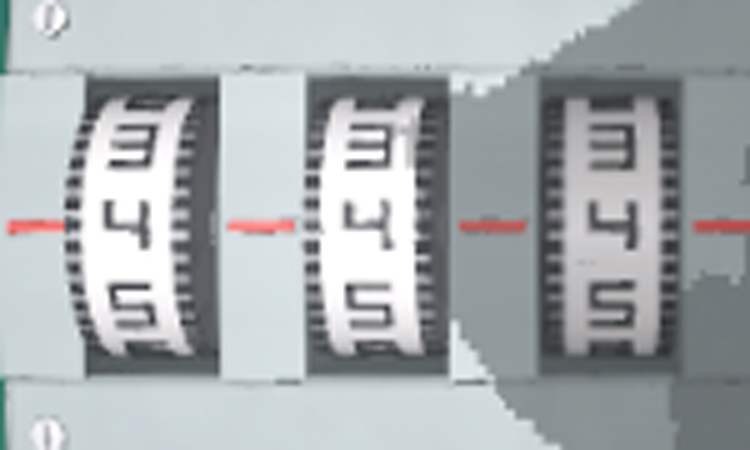

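All three wheels show 4 on top (3 far, 5 near). So left needs +3 digits, middle is already right, and right needs -3. I'll check whether the depth images give rim heights.

```bash
python3 - <<'E'
from h import *
c=np.array([.5715,.2835]);y=.1085;R=np.array([[np.cos(y),-np.sin(y)],[np.sin(y),np.cos(y)]])
for n in ['scene0','side0','w1']:
    d=np.load(n+'.npz')
    if n!='w1': P,ok=cloud(d)
    else:
        K=d['camera_matrix'];z=d['range_z'].astype(float);v,u=np.mgrid[:420,:560]
        a=(u-K[0,2])/K[0,0];b=(v-K[1,2])/K[1,1];th=np.hypot(a,b)+1e-9;k=np.tan(th)/th*z
        p=np.stack([a*k,-b*k,-z],-1);E=d['hand_eye'];T=Rn.from_euler('xyz',d['to']).as_matrix()
        P=(p@E[:3,:3].T+E[:3,3])@T.T+d['tp'];ok=(z>0)&(th<1.2)
    p=P[ok];q=(p[:,:2]-c)@R
    h=p[(abs(q[:,0])<.045)&(abs(q[:,1]-.0)<.105)&(abs(p[:,2]-.062)<.004),2]; print(n,'face',np.median(h))
    for w in (.078,.033,-.012):
        m=(abs(q[:,0])<.004)&(abs(q[:,1]-w)<.010)&(p[:,2]<.1)&(p[:,2]>.05); print(w,m.sum(),np.percentile(p[m,2],[10,50,90]).round(4) if m.any() else '')
    m=(np.hypot(q[:,0],q[:,1]+.075)<.01)&(p[:,2]<.1)&(p[:,2]>.05);print('btn',np.median(p[m,2]))
E
```

```text
scene0 face 0.062240890322513974
0.078 20 [0.0787 0.0799 0.0809]
0.033 16 [0.0756 0.077  0.0779]
-0.012 16 [0.0774 0.0786 0.08  ]
btn 0.0840253171490031
side0 face 0.06328395706403427
0.078 55 [0.0667 0.0803 0.0818]
0.033 34 [0.0718 0.0778 0.0786]
-0.012 38 [0.0709 0.0791 0.0808]
btn 0.08546152365384686
w1 face 0.06133635595240117
0.078 184 [0.0782 0.0791 0.0802]
0.033 190 [0.0753 0.0762 0.0772]
-0.012 196 [0.0768 0.0777 0.0787]
btn 0.08352004170895103
```

Call:
step_arm(xyz=[[0.05,-0.002,0.02],[0.1,-0.004,0.05],[0.1536,-0.006,0.08],[0.1536,-0.006,0.118],[0.1536,-0.006,0.118],[0.1536,-0.006,0.118]], delta_rot=[[0,0,0],[0,0,0],[0,0,0],[0,0,0],[0,0,0],[0,0,0]], jaw=[-1,-1,-1,-1,-1,-1])

```text
clock: 3.3
tcp_pos: [0.5565, 0.3567, 0.1112]
orientation: [-3.141, 0.002, 1.674]
ft_force: [0.5, -0.4, 1.4]
opening: 0.0004
```

```bash
python3 - <<'E'
from h import *
s=robot.sense(); print(s['tcp_pos'],s['orientation'],s['ft_force'],s['clock'])
E
```

```text
[0.55653213 0.356674   0.1111545 ] [-3.14107961e+00  2.15969970e-03  1.67357898e+00] [ 0.4945741  -0.3931856   1.40045011] 3.3
```

Call:
step_arm(xyz=[[0,0,0.003],[0,0,0.006],[0,0,0.009],[0,0,0.009],[0,0,0.009]], delta_rot=[[0,0,0],[0,0,0],[0,0,0],[0,0,0],[0,0,0]], jaw=[-1,-1,-1,-1,-1])

```text
clock: 3.8
tcp_pos: [0.5558, 0.3584, 0.103]
orientation: [3.141, -0.0, 1.675]
ft_force: [0.4, -0.8, 0.2]
opening: 0.0004
```

Call:
step_arm(xyz=[[0.001,-0.001,0.002],[0.001,-0.001,0.004],[0.001,-0.001,0.005],[0.001,-0.001,0.005],[0.001,-0.001,0.005]], delta_rot=[[0,0,0],[0,0,0],[0,0,0],[0,0,0],[0,0,0]], jaw=[-1,-1,-1,-1,-1])

```text
clock: 4.3
tcp_pos: [0.5543, 0.3596, 0.0975]
orientation: [-3.141, 0.0, 1.676]
ft_force: [0.2, 0.1, 1.0]
opening: 0.0005
```

Call:
step_arm(xyz=[[0,0,0.001],[0,0,0.001],[0,0,0.001]], delta_rot=[[0,0,0],[0,0,0],[0,0,0]], jaw=[-1,-1,-1])

```text
clock: 4.6
tcp_pos: [0.5545, 0.3597, 0.0968]
orientation: [3.141, -0.0, 1.676]
ft_force: [-0.3, 1.1, 2.1]
opening: 0.0007
```

Call:
step_arm(xyz=[[0,0,0.001],[0,0,0.001],[0,0,0.001]], delta_rot=[[0,0,0],[0,0,0],[0,0,0]], jaw=[-1,-1,-1])

```text
clock: 4.9
tcp_pos: [0.5545, 0.3597, 0.0959]
orientation: [3.141, -0.0, 1.676]
ft_force: [-0.6, 0.4, 4.0]
opening: 0.0005
```

Call:
step_arm(xyz=[[0,0,0.001],[0,0,0.001],[0,0,0.001]], delta_rot=[[0,0,0],[0,0,0],[0,0,0]], jaw=[-1,-1,-1])

```text
clock: 5.2
tcp_pos: [0.5546, 0.3598, 0.0953]
orientation: [3.141, -0.0, 1.676]
ft_force: [-0.7, -0.5, 6.5]
opening: 0.0004
```

Call:
step_arm(xyz=[[0,0,0.0005],[0,0,0.0005],[0,0,0.0005]], delta_rot=[[0,0,0],[0,0,0],[0,0,0]], jaw=[-1,-1,-1])

```text
clock: 5.5
tcp_pos: [0.5546, 0.3598, 0.095]
orientation: [3.141, -0.0, 1.676]
ft_force: [-1.2, -1.8, 7.9]
opening: 0.0008
```

Call:
step_arm(xyz=[[0,0.001,0.0005],[0,0.002,0.0005],[0,0.003,0.0005],[0,0.004,0.0005],[0,0.004,0.0005]], delta_rot=[[0,0,0],[0,0,0],[0,0,0],[0,0,0],[0,0,0]], jaw=[-1,-1,-1,-1,-1])

```text
clock: 6.0
tcp_pos: [0.5593, 0.3603, 0.095]
orientation: [3.139, -0.0, 1.676]
ft_force: [-1.4, -2.2, 8.7]
opening: 0.0006
```

Call:
step_arm(xyz=[[0,0.002,0.0002],[0,0.004,0.0002],[0,0.006,0.0002],[0,0.008,0.0002],[0,0.008,0.0002]], delta_rot=[[0,0,0],[0,0,0],[0,0,0],[0,0,0],[0,0,0]], jaw=[-1,-1,-1,-1,-1])

```text
clock: 6.5
tcp_pos: [0.5693, 0.3613, 0.0953]
orientation: [3.135, -0.002, 1.675]
ft_force: [2.0, -0.4, 8.4]
opening: 0.0005
```

```bash
python3 - <<'E'
from h import *
s,d=grab('side','s2'); print(s['tcp_pos'],s['ft_force'])
cv2.imwrite('pics/s2c.png',cv2.resize(d['frame'][165:280,205:305],None,fx=5,fy=5,interpolation=cv2.INTER_CUBIC))
E
```

```text
[0.56929417 0.36133515 0.09531237] [ 2.01921044 -0.44864029  8.43750988]
```

View pics/s2c.png

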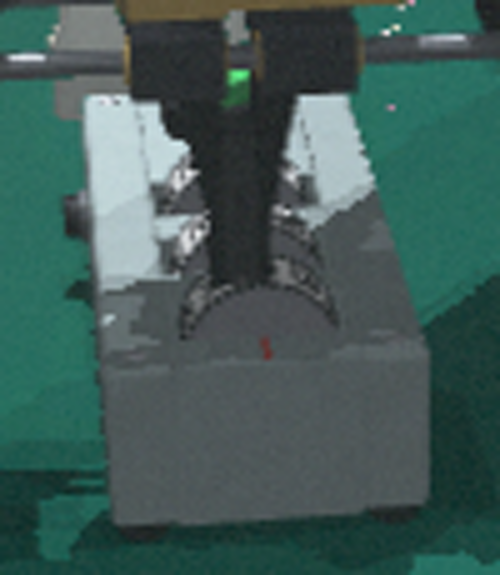

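Call:
step_arm(xyz=[[0,0.001,-0.003],[0,0.001,-0.008],[0,0.001,-0.015],[0,0.001,-0.015]], delta_rot=[[0,0,0],[0,0,0],[0,0,0],[0,0,0]], jaw=[-1,-1,-1,-1])

```text
clock: 6.95
tcp_pos: [0.5673, 0.3613, 0.109]
orientation: [3.141, -0.001, 1.676]
ft_force: [0.6, 0.1, 0.4]
opening: 0.0002
```

```bash
python3 - <<'E'
from h import *
s,d=grab('side','s3'); print(s['tcp_pos'],s['ft_force'],s['clock'])
a=cv2.resize(d['frame'][195:260,205:305],None,fx=5,fy=5,interpolation=cv2.INTER_CUBIC)
s,d=grab('wrist','w3')
cv2.imwrite('pics/m3.png',np.vstack([a,cv2.resize(d['frame'][100:350,180:380],(500,400))[:275]*1]))
cv2.imwrite('pics/w3h.png',cv2.resize(d['frame'],(500,375)))
E
```

```text
[0.56729308 0.36130371 0.10896314] [0.55297145 0.12434279 0.3952746 ] 6.95
```

View pics/m3.png

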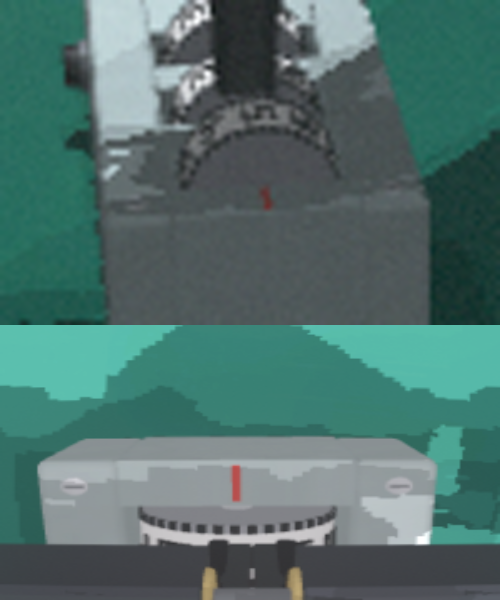

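View pics/w3.png

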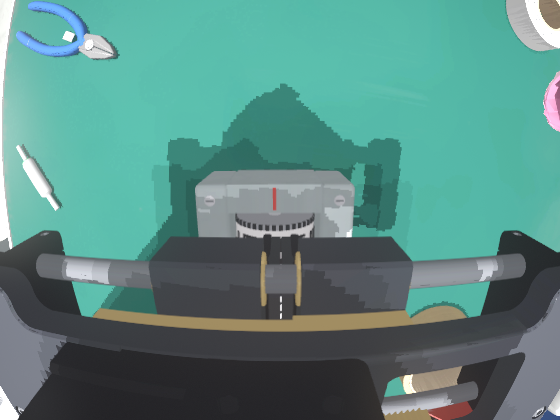

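The left wheel now reads 5 (side crop ~(260,112)). Repeating the same stroke.

Call:
step_arm(xyz=[[0,-0.007,0],[0,-0.014,0],[0,-0.014,0.005],[0,-0.014,0.01],[0,-0.014,0.012],[0,-0.014,0.0135],[0,-0.014,0.015],[0,-0.014,0.015],[0,-0.014,0.015]], delta_rot=[[0,0,0],[0,0,0],[0,0,0],[0,0,0],[0,0,0],[0,0,0],[0,0,0],[0,0,0],[0,0,0]], jaw=[-1,-1,-1,-1,-1,-1,-1,-1,-1])

```text
clock: 7.95
tcp_pos: [0.5535, 0.3595, 0.0946]
orientation: [3.141, 0.001, 1.675]
ft_force: [-2.8, -1.8, 7.9]
opening: 0.0004
```

Call:
step_arm(xyz=[[0,0.0015,0.0003],[0,0.003,0.0003],[0,0.0045,0.0003],[0,0.006,0.0003],[0,0.008,0.0003],[0,0.01,0.0003],[0,0.012,0.0003],[0,0.014,0.0003],[0,0.014,0.0003],[0,0.014,-0.003],[0,0.014,-0.008],[0,0.014,-0.015],[0,0.014,-0.015]], delta_rot=[[0,0,0],[0,0,0],[0,0,0],[0,0,0],[0,0,0],[0,0,0],[0,0,0],[0,0,0],[0,0,0],[0,0,0],[0,0,0],[0,0,0],[0,0,0]], jaw=[-1,-1,-1,-1,-1,-1,-1,-1,-1,-1,-1,-1,-1])

```text
clock: 9.25
tcp_pos: [0.5677, 0.3614, 0.1093]
orientation: [3.14, -0.001, 1.676]
ft_force: [-0.2, -0.7, 0.1]
opening: 0.0005
```

```bash
python3 - <<'E'
from h import *
s,d=grab('side','s4'); print(s['tcp_pos'],s['ft_force'],s['clock'])
cv2.imwrite('pics/s4c.png',cv2.resize(d['frame'][195:245,225:285],None,fx=10,fy=10,interpolation=cv2.INTER_CUBIC))
E
```

```text
[0.56773481 0.36142439 0.10925622] [-0.17501738 -0.6855352   0.10087345] 9.25
```

View pics/s4c.png

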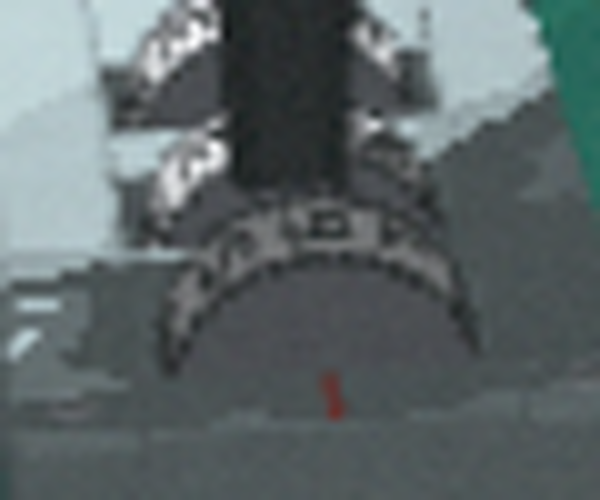

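The top of the left wheel now reads "6" at crop (328,225), lined up with the red mark, and 7 comes next on the right. Third stroke.

Call:
step_arm(xyz=[[0,-0.007,0],[0,-0.014,0],[0,-0.014,0.005],[0,-0.014,0.01],[0,-0.014,0.012],[0,-0.014,0.0135],[0,-0.014,0.015],[0,-0.014,0.0153],[0,-0.014,0.0153]], delta_rot=[[0,0,0],[0,0,0],[0,0,0],[0,0,0],[0,0,0],[0,0,0],[0,0,0],[0,0,0],[0,0,0]], jaw=[-1,-1,-1,-1,-1,-1,-1,-1,-1])

```text
clock: 10.2
tcp_pos: [0.5535, 0.3595, 0.0944]
orientation: [3.141, 0.001, 1.676]
ft_force: [-3.1, -1.9, 9.2]
opening: 0.0006
```

Call:
step_arm(xyz=[[0,0.0015,0],[0,0.003,0],[0,0.0045,0],[0,0.006,0],[0,0.008,0],[0,0.01,0],[0,0.012,0],[0,0.014,0],[0,0.014,0],[0,0.014,-0.003],[0,0.014,-0.008],[0,0.014,-0.015],[0,0.014,-0.015]], delta_rot=[[0,0,0],[0,0,0],[0,0,0],[0,0,0],[0,0,0],[0,0,0],[0,0,0],[0,0,0],[0,0,0],[0,0,0],[0,0,0],[0,0,0],[0,0,0]], jaw=[-1,-1,-1,-1,-1,-1,-1,-1,-1,-1,-1,-1,-1])

```text
clock: 11.5
tcp_pos: [0.5677, 0.3614, 0.109]
orientation: [3.14, -0.001, 1.676]
ft_force: [-0.2, -1.1, -1.6]
opening: 0.0005
```

```bash
python3 - <<'E'
from h import *
s,d=grab('side','s5'); print(s['tcp_pos'],s['ft_force'],s['clock'])
cv2.imwrite('pics/s5c.png',cv2.resize(d['frame'][195:245,225:285],None,fx=10,fy=10,interpolation=cv2.INTER_CUBIC))
E
```

```text
[0.567748   0.36142209 0.10896545] [-0.22543627 -1.09534881 -1.60561673] 11.5
```

View pics/s5c.png

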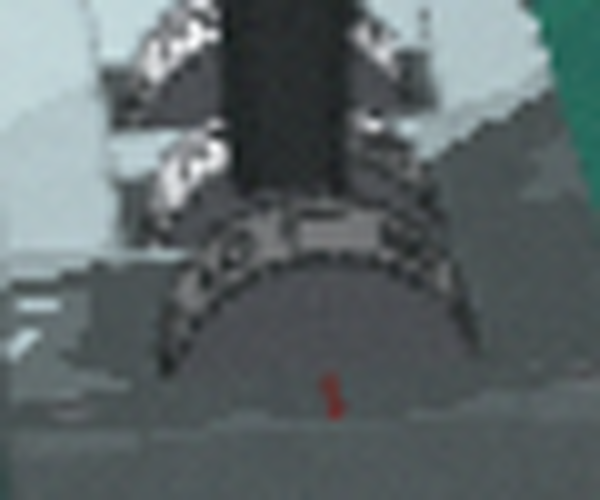

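Call:
step_arm(xyz=[[-0.01,0,-0.015],[-0.045,0.003,-0.02],[-0.09,0.005,-0.01],[-0.09,0.005,0],[-0.09,0.005,0.006],[-0.09,0.005,0.01],[-0.09,0.005,0.012],[-0.09,0.005,0.012],[-0.09,0.005,0.012]], delta_rot=[[0,0,0],[0,0,0],[0,0,0],[0,0,0],[0,0,0],[0,0,0],[0,0,0],[0,0,0],[0,0,0]], jaw=[-1,-1,-1,-1,-1,-1,-1,-1,-1])

```text
clock: 12.45
tcp_pos: [0.5816, 0.273, 0.0963]
orientation: [3.141, -0.001, 1.677]
ft_force: [0.7, 0.8, -0.8]
opening: 0.0006
```

Call:
step_arm(xyz=[[0,0,0.001],[0,0,0.0015],[0,0,0.0015]], delta_rot=[[0,0,0],[0,0,0],[0,0,0]], jaw=[-1,-1,-1])

```text
clock: 12.75
tcp_pos: [0.5819, 0.2727, 0.0951]
orientation: [3.141, -0.001, 1.676]
ft_force: [-0.0, 0.7, 2.8]
opening: 0.0004
```

Call:
step_arm(xyz=[[0,0,0.001],[0,0,0.0015],[0,0,0.0015]], delta_rot=[[0,0,0],[0,0,0],[0,0,0]], jaw=[-1,-1,-1])

```text
clock: 13.05
tcp_pos: [0.5822, 0.2728, 0.094]
orientation: [3.14, -0.001, 1.676]
ft_force: [-0.6, 0.5, 6.2]
opening: 0.0004
```

Call:
step_arm(xyz=[[0,0,0.0005],[0,0,0.0005],[0,0,0.0005]], delta_rot=[[0,0,0],[0,0,0],[0,0,0]], jaw=[-1,-1,-1])

```text
clock: 13.35
tcp_pos: [0.5822, 0.2728, 0.0937]
orientation: [3.14, -0.001, 1.676]
ft_force: [-1.5, 1.4, 6.5]
opening: 0.0006
```

Call:
step_arm(xyz=[[0,0,0.0007],[0,-0.0015,0.0007],[0,-0.003,0.0007],[0,-0.0045,0.0007],[0,-0.006,0.0007],[0,-0.006,0.0007]], delta_rot=[[0,0,0],[0,0,0],[0,0,0],[0,0,0],[0,0,0],[0,0,0]], jaw=[-1,-1,-1,-1,-1,-1])

```text
clock: 13.95
tcp_pos: [0.5779, 0.2723, 0.0939]
orientation: [3.136, -0.002, 1.676]
ft_force: [2.3, 0.9, 8.3]
opening: 0.0001
```

Call:
step_arm(xyz=[[0,-0.002,0],[0,-0.004,0],[0,-0.006,0],[0,-0.008,0],[0,-0.008,0]], delta_rot=[[0,0,0],[0,0,0],[0,0,0],[0,0,0],[0,0,0]], jaw=[-1,-1,-1,-1,-1])

```text
clock: 14.45
tcp_pos: [0.5683, 0.2713, 0.0935]
orientation: [3.139, -0.001, 1.676]
ft_force: [-2.0, -0.0, 9.3]
opening: 0.0003
```

Call:
step_arm(xyz=[[0,0,-0.003],[0,0,-0.008],[0,0,-0.015],[0,0,-0.015]], delta_rot=[[0,0,0],[0,0,0],[0,0,0],[0,0,0]], jaw=[-1,-1,-1,-1])

```text
clock: 14.85
tcp_pos: [0.5684, 0.2704, 0.1076]
orientation: [3.14, -0.0, 1.675]
ft_force: [0.2, -0.1, 0.2]
opening: 0.0006
```

```bash
python3 - <<'E'
from h import *
s,d=grab('side','s6'); print(s['tcp_pos'],s['ft_force'],s['clock'])
cv2.imwrite('pics/s6c.png',cv2.resize(d['frame'][185:245,225:285],None,fx=10,fy=10,interpolation=cv2.INTER_CUBIC))
E
```

```text
[0.56841326 0.27035996 0.10757518] [ 0.1963611  -0.09892675  0.24085871] 14.85
```

View pics/s6c.png

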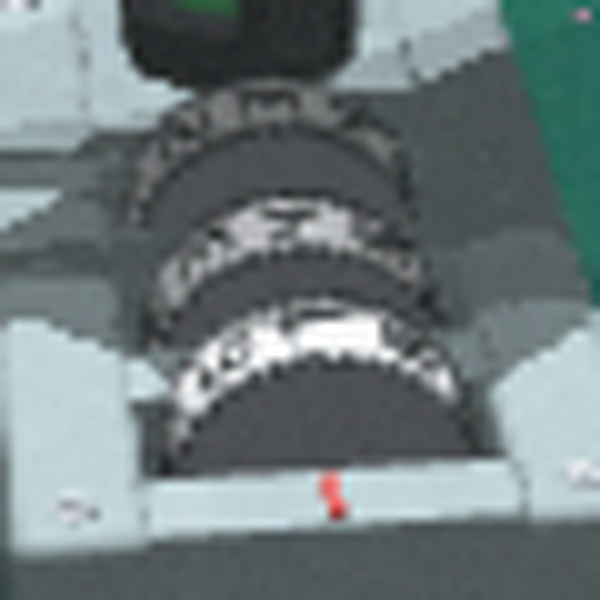

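The left wheel reads 7 at crop (330,330), middle still reads 4, and right now reads 3 at (270,105). Two more strokes on the right wheel.

Call:
step_arm(xyz=[[0,0.007,0],[0,0.014,0],[0,0.014,0.005],[0,0.014,0.01],[0,0.014,0.012],[0,0.014,0.0135],[0,0.014,0.015],[0,0.014,0.015],[0,0.014,0.015]], delta_rot=[[0,0,0],[0,0,0],[0,0,0],[0,0,0],[0,0,0],[0,0,0],[0,0,0],[0,0,0],[0,0,0]], jaw=[-1,-1,-1,-1,-1,-1,-1,-1,-1])

```text
clock: 15.8
tcp_pos: [0.5824, 0.272, 0.0933]
orientation: [3.14, 0.0, 1.676]
ft_force: [-0.8, -1.8, 8.1]
opening: 0.0005
```

Call:
step_arm(xyz=[[0,-0.0015,0],[0,-0.003,0],[0,-0.0045,0],[0,-0.006,0],[0,-0.008,0],[0,-0.01,0],[0,-0.012,0],[0,-0.014,0],[0,-0.014,0],[0,-0.014,-0.003],[0,-0.014,-0.008],[0,-0.014,-0.015],[0,-0.014,-0.015]], delta_rot=[[0,0,0],[0,0,0],[0,0,0],[0,0,0],[0,0,0],[0,0,0],[0,0,0],[0,0,0],[0,0,0],[0,0,0],[0,0,0],[0,0,0],[0,0,0]], jaw=[-1,-1,-1,-1,-1,-1,-1,-1,-1,-1,-1,-1,-1])

```text
clock: 17.1
tcp_pos: [0.5682, 0.271, 0.1078]
orientation: [3.14, -0.001, 1.676]
ft_force: [0.5, 0.1, 1.0]
opening: 0.0009
```

```bash
python3 - <<'E'
from h import *
s,d=grab('side','s7'); print(s['tcp_pos'],s['ft_force'],s['clock'])
cv2.imwrite('pics/s7c.png',cv2.resize(d['frame'][185:245,225:285],None,fx=10,fy=10,interpolation=cv2.INTER_CUBIC))
E
```

```text
[0.56822946 0.27097424 0.10776614] [0.54819323 0.05099471 1.04637581] 17.1
```

View pics/s7c.png

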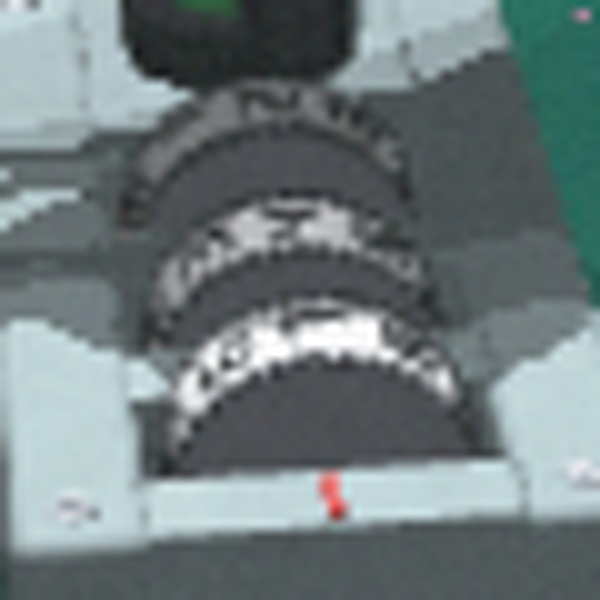

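The right wheel now shows 2 on top at crop (272,103). Last stroke.

Call:
step_arm(xyz=[[0,0.007,0],[0,0.014,0],[0,0.014,0.005],[0,0.014,0.01],[0,0.014,0.012],[0,0.014,0.0135],[0,0.014,0.015],[0,0.014,0.015],[0,0.014,0.015]], delta_rot=[[0,0,0],[0,0,0],[0,0,0],[0,0,0],[0,0,0],[0,0,0],[0,0,0],[0,0,0],[0,0,0]], jaw=[-1,-1,-1,-1,-1,-1,-1,-1,-1])

```text
clock: 18.05
tcp_pos: [0.5824, 0.272, 0.0933]
orientation: [3.14, 0.0, 1.676]
ft_force: [-1.2, -2.0, 8.6]
opening: 0.0005
```

Call:
step_arm(xyz=[[0,-0.0015,0],[0,-0.003,0],[0,-0.0045,0],[0,-0.006,0],[0,-0.008,0],[0,-0.01,0],[0,-0.012,0],[0,-0.014,0],[0,-0.014,0],[0,-0.014,-0.003],[0,-0.014,-0.008],[0,-0.014,-0.015],[0,-0.014,-0.015]], delta_rot=[[0,0,0],[0,0,0],[0,0,0],[0,0,0],[0,0,0],[0,0,0],[0,0,0],[0,0,0],[0,0,0],[0,0,0],[0,0,0],[0,0,0],[0,0,0]], jaw=[-1,-1,-1,-1,-1,-1,-1,-1,-1,-1,-1,-1,-1])

```text
clock: 19.35
tcp_pos: [0.5682, 0.271, 0.1078]
orientation: [3.14, -0.001, 1.676]
ft_force: [-0.4, 0.4, 0.5]
opening: 0.0006
```

Call:
step_arm(xyz=[[0,0,-0.04],[-0.03,0.002,-0.08],[-0.063,0.005,-0.12],[-0.063,0.005,-0.12],[-0.063,0.005,-0.12]], delta_rot=[[0,0,0],[0,0,0],[0,0,0],[0,0,0],[0,0,0]], jaw=[-1,-1,-1,-1,-1])

```text
clock: 19.85
tcp_pos: [0.58, 0.2076, 0.2276]
orientation: [3.14, -0.0, 1.674]
ft_force: [0.2, 1.3, -0.4]
opening: 0.0004
```

```bash
python3 - <<'E'
from h import *
s,d=grab('wrist','w8'); print(s['tcp_pos'],s['ft_force'],s['clock'])
f=d['frame'];cv2.imwrite('pics/w8c.png',cv2.rotate(cv2.resize(f[5:155,240:330],None,fx=5,fy=5,interpolation=cv2.INTER_CUBIC),cv2.ROTATE_90_COUNTERCLOCKWISE))
E
```

```text
[0.57998653 0.20756071 0.22755226] [ 0.20873944  1.3484008  -0.43440972] 19.85
```

View pics/w8c.png

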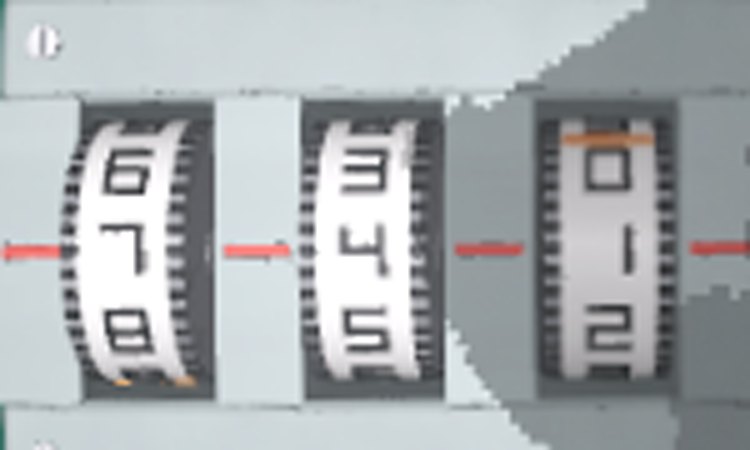

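Wheels read 7-4-1 at crop rows ~250, each centred on its mark. Now the button.

Call:
step_arm(xyz=[[0,0,0.04],[0,0,0.08],[0,0,0.11],[0,0,0.12],[0,0,0.12],[0,0,0.12]], delta_rot=[[0,0,0],[0,0,0],[0,0,0],[0,0,0],[0,0,0],[0,0,0]], jaw=[-1,-1,-1,-1,-1,-1])

```text
clock: 20.5
tcp_pos: [0.5797, 0.2097, 0.1075]
orientation: [3.141, -0.001, 1.677]
ft_force: [-0.3, -0.2, -0.2]
opening: 0.0002
```

Call:
step_arm(xyz=[[0,0,0.002],[0,0,0.004],[0,0,0.006],[0,0,0.008],[0,0,0.008]], delta_rot=[[0,0,0],[0,0,0],[0,0,0],[0,0,0],[0,0,0]], jaw=[-1,-1,-1,-1,-1])

```text
clock: 21.0
tcp_pos: [0.5799, 0.2084, 0.0993]
orientation: [3.14, -0.0, 1.676]
ft_force: [0.8, -0.4, 2.5]
opening: 0.0007
```

Call:
step_arm(xyz=[[0,0,0.001],[0,0,0.002],[0,0,0.003],[0,0,0.003]], delta_rot=[[0,0,0],[0,0,0],[0,0,0],[0,0,0]], jaw=[-1,-1,-1,-1])

```text
clock: 21.4
tcp_pos: [0.5799, 0.2085, 0.0961]
orientation: [3.141, -0.0, 1.676]
ft_force: [0.5, 0.1, 4.1]
opening: 0.0002
```

Call:
step_arm(xyz=[[0,0,0.001],[0,0,0.002],[0,0,0.002]], delta_rot=[[0,0,0],[0,0,0],[0,0,0]], jaw=[-1,-1,-1])

```text
clock: 21.7
tcp_pos: [0.5799, 0.2085, 0.0953]
orientation: [3.14, 0.001, 1.676]
ft_force: [-1.1, -1.5, 12.0]
opening: 0.0002
```

Call:
step_arm(xyz=[[0,0,0.0005],[0,0,0.001],[0,0,0.001]], delta_rot=[[0,0,0],[0,0,0],[0,0,0]], jaw=[-1,-1,-1])

```text
clock: 22.0
tcp_pos: [0.5799, 0.2086, 0.0952]
orientation: [3.14, 0.001, 1.676]
ft_force: [-3.1, -2.1, 17.4]
opening: 0.0002
```

The button is on its stop: the force followed the stated spring (2.5 N, then 4.1 N), then rose steeply. Releasing and retreating.

Call:
step_arm(xyz=[[0,0,-0.003],[0,0,-0.01],[0,0,-0.03],[0,0,-0.07],[0,0,-0.11],[0,0,-0.133],[0,0,-0.133],[0,0,-0.133]], delta_rot=[[0,0,0],[0,0,0],[0,0,0],[0,0,0],[0,0,0],[0,0,0],[0,0,0],[0,0,0]], jaw=[-1,-1,-1,-1,-1,-1,-1,-1])

```text
clock: 22.8
tcp_pos: [0.5787, 0.2079, 0.2251]
orientation: [-3.14, 0.001, 1.676]
ft_force: [-0.5, -0.1, -0.8]
opening: 0.0006
```

```bash
python3 - <<'E'
from h import *
s,d=grab('wrist','w9'); print(s['tcp_pos'],s['ft_force'],s['clock'])
f=d['frame'];a=cv2.rotate(cv2.resize(f[5:155,240:330],None,fx=5,fy=5,interpolation=cv2.INTER_CUBIC),cv2.ROTATE_90_COUNTERCLOCKWISE)
s,d=grab('side','s9'); b=d['frame'][120:285,120:430]
cv2.imwrite('pics/m9.png',np.vstack([a[100:],cv2.resize(b,(750,245))]))
s0=np.load('side0.npz')['frame']; D=cv2.absdiff(s0,d['frame']).max(2)
# bystander regions
for n,(x0,y0,x1,y1) in dict(tally=(355,195,400,222),pin=(378,245,424,272),tape=(130,190,190,240),unit_btn=(236,174,262,192)).items(): print(n,(D[y0:y1,x0:x1]>60).sum())
E
```

```text
[0.57865669 0.20793161 0.22509792] [-0.51460977 -0.06013397 -0.82374026] 22.8
tally 0
pin 0
tape 0
unit_btn 85
```

View pics/m9.png

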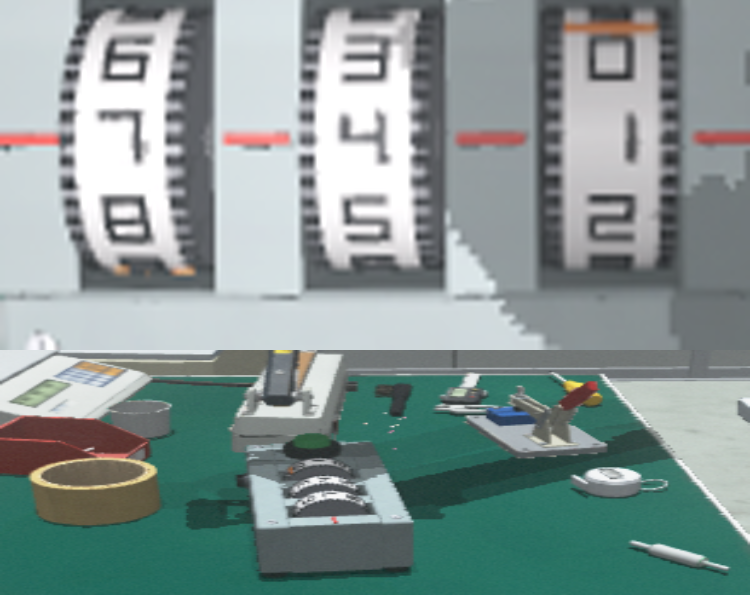

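```bash
python3 - <<'E'
from h import *
for n in ('side0','s9'):
    d=np.load(n+'.npz');P,ok=cloud(d);p=P[ok];m=(np.hypot(p[:,0]-.5797,p[:,1]-.209)<.01)&(p[:,2]<.1)&(p[:,2]>.05);print(n,np.median(p[m,2]))
print(robot.sign_off())
E
```

```text
side0 0.08546152365384686
s9 0.08519525844342501
the job is handed in; nothing more can be done
None
```

The preset unit now reads 7-4-1, and the green button was pressed once and came back up. I handed the job in at about 23 s, with the gripper clear above the unit.

- **Wheels:** All three started on 4. I moved the left wheel up three digits and the right wheel down three, one click per stroke; the middle wheel was already right. The last wrist picture shows each digit centred on its red mark.
- **Wheel force:** I pressed with about 8–9 N. The highest reading was 9.3 N, but force was only read at the end of each move call, so a brief peak in between would not show.
- **Button:** It went down to its stop at up to 17.4 N, below the 25 N limit. Afterwards its top was back at its starting height, within 0.3 mm.
- **Bystanders:** The side pictures before and after show no change around the tally counter, pin gauge or tape roll.
- **Disagreement:** The depth images and the contact point put the button's top at about 84 mm, not the stated 80 mm. I pressed by force, so this did not affect the result.

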